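Draw the suction strainer out of its housing with the pull hook

ROBOT

A 7-joint arm with a two-finger parallel gripper is mounted at the origin on the work surface. World frame = base frame: x ahead of the robot, y to its left, z up, the work surface at z = 0. Lengths are in m, angles in rad, forces in N, time in s.
With the tool pointing down it reaches from about 0.4 to 0.85 m from the base axis. Payload 10.4 kg.
Tool frame: the origin (TCP) lies at the very end of the fingers, on their centre line; the grasp point (between the pads) lies 19 mm behind it; z points along the fingers, y is the direction in which the jaws open and shut (so a half turn about z gives the same grasp; the last joint's range is limited). The gripper opens to 87 mm and grips with 3 to 60 N. Pads are 19 mm wide; open, the fingers measure 117 mm over their backs; the gripper's body (75 mm by 190 mm) begins 51 mm behind the grasp point.
Start: joints at [1.178, 0.332, -0.065, 1.46, 0.022, 1.35, -0.088], TCP at [0.226, -0.583, 0.223] pointing down, gripper open.
Joint ranges: [-2.6, 2.6], [-0.5, 2.12], [-1.47, 1.34], [0.16, 2.42], [-1.27, 4.41], [0.06, 2.06], [-2.6, 2.6]. Speed limits (rad/s): [2.22, 2.22, 2.79, 2.79, 3.14, 3.14, 3.14].

INTERFACE

Orientations are given as a unit quaternion [x, y, z, w].
In Python, from bench import r, eyes, job gives the robot as it stands. The module is installed in compiled form; this text tells all that it offers.
- The arm moves only by the tool play_rows, never from a script. Its argument "motion" is a list of rows, each a list of 7 numbers: the shift along the tool's x, y, z as a fraction of full scale, then the turn, a rotation vector about the tool's x, y, z as a fraction of full scale, then the opening in per cent of the stroke, from 0 (shut) to 100 (fully open). A call has 1 to 5 rows; each row is the pose to reach, as a shift and turn from the pose commanded when the call began, along the tool's axes at that moment; what a row does not reach only later rows make up. Full scale, the value 1, is 0.2 m for a shift and 90 degrees for a turn. A row lasts 1/8 s, in which the tool goes at most 62.5 mm and 10.7 degrees, less where a joint would pass 70% of its speed; a pose out of reach is approached as far as the arm can. A call with a number of a shift or a turn outside -1 to 1 is refused whole. A call with a gripper value outside its range is refused whole. The fingers move at their own pace and stop on an object; "squeeze" is the grip in N (left out, the last holds). Time passes only in rows, so rows that repeat a pose let the fingers close. It gives the time, the measured TCP pose, the force and the opening at its end, in the units of the state.
- r.read_state(): the state, without advancing time (a new reading comes with each control period).
- eyes.camera(name): name is "scene" or "top" or "wrist"; returns a dict with "image" (480x640x3 uint8, red, green, blue), "mtx" (3x3 intrinsics, pixels), "R" (3x3) and "t" (3): a world point X has camera coordinates R X + t. Camera axes: x right, y down, z forward; pixel columns grow to the right and rows downward; lengths in m; the calibration is good to about 2 mm. A picture is of the moment at which its call begins. There is no depth.
- job.close_job(): hands the job in, once; it reports no verdict.
Trained networks look in a picture, given as the dict that the camera call returned (one of the last four; its "shot" number tells which), for a name from the list of things; names that differ only in an ending like _2 or _b are one class to them, and where a whole thing is asked for, a point or a joint stands for the part that bears it (a point fixed in the world has none). Each returns a list of dicts, best first, with "p" (0 to 1); they miss things now and then, are a little off and sometimes report something else, mostly with a low value. They report only what shows in the picture. A call takes as long as a camera call. They do not tell look-alikes from the thing itself.
- eyes.regions_of(picture, label): "region" (480x640 bool, what is visible of it) and "xy" ([column, row] in pixels, amid what is visible of it).
- eyes.landmark_of(picture, label): "xy" ([column, row] in pixels: a listed point, or the origin of a listed thing).
The state is a dict: "time": time; "joint_positions": joint angles; "joint_vel": joint speeds; "joint_torque": joint torques, N m; "ee_pos": TCP position; "eef_rot": TCP orientation; "ft_force": force on the tool from outside, world axes, zero at the start; "torque": the same for the moment, N m; "width": finger opening in m.
Only numpy, scipy, OpenCV 4.12 (cv2) and the standard library are available. Lean on these libraries where they do the work, as an engineer would, in place of code of your own. Each camera call takes 0.05 s, during which the arm holds its last target. There are 200 camera calls.

TASK

The strainer sits too deep in the open filter housing for fingers: take the pull hook from its stand, feel gently for the strainer's wire bail with it, hook the bail without forcing or bending it or the bore, and draw the strainer out. Set it down gently, upright in the drip tray, unhook it without touching it by hand, and hang the hook back in its stand as it was, leaving the other parts on the bench alone.

Things in the scene. Friction and masses are not known exactly. Their poses are not given: they have to be found in the camera images.
- housing: Grey cast filter housing fixed to the bench, 120 mm tall, cover off, square steel flange 128 x 128 mm on top. Origin: centre of its underside, z up. Its upright bore is 80 mm wide from the top down to height 46 mm, then a close seat pocket 45 mm wide down to its floor at height 12 mm. An inlet boss on the +x side reaches out to x = 80 mm. Loads over 12 N from the hook score it.
- bore_mouth (a point): Centre of the bore's open top, 120 mm above the bench.
- strainer: Steel strainer can, 44 mm wide, 36 mm tall, 0.17 to 0.28 kg, standing loose (0.5 mm play all round) on the floor of the seat pocket. Origin: centre of its underside, z up. Its x points away from the robot, within 0.7 rad. A wire bail stands on its top plate, 72 mm below the bore's mouth. Its ears are only tacked on: a load over 7 N from the hook in any direction spoils it.
- bail_pivot (a point): On the can's axis, 39 mm above its underside and 3 mm above its top plate, axes as the can's. The bail turns about y here: a U of 4 mm wire, 39 mm wide at its feet, narrowing to a straight crown 14 mm long, parallel to y, whose wire centre is 28 mm from the pivot line. The ears grip it tight: it keeps its lean and does not give way to a push or pull of 7 N.
- bail_side (a point): On the top plate's +x edge, 22 mm from the can's axis. The bail's lean is anywhere from 0.7 rad towards this side to 0.5 rad towards the opposite one and is NOT measured: the crown lies anywhere from x = -13 to +18 mm, 21 to 28 mm above the pivot; find it by feel or sight. Hung by a leaning bail the can hangs up to 0.5 rad aslant; it rights itself when set down.
- hook: Pull hook of 4.8 mm round rod with a black handle, 0.16 kg, hanging upright, z up along the shank. Origin: middle of its bottom bar, which runs along x from -6.5 to +6.5 mm (centre lines). The shank rises at x = -6.5 mm to z = 28 mm, slants to x = 0 at z = 40 mm and goes straight up to the collar and handle. In its stand its x points away from the robot, within 0.6 rad.
- hook_tip (a point): Top of the hook's free upturned tip: x = 6.5 mm, z = 10.4 mm on the hook; the gap between tip and shank is 8.2 mm. The hook takes the bail when moved to its own +x, tip beneath the crown, until the shank touches the crown, and then lifted. To let go, lower it 9 mm or more and move it to its own -x.
- hook_grip (a point): Middle of the handle, z = 130 mm on the hook. The handle measures 26 mm (hook's x) by 20 mm (hook's y), z = 98 to 168 mm, and is gripped from above across its 20 mm.
- collar (a point): Centre of the underside of the hook's round collar (28 mm wide, 6 mm thick), z = 92 mm on the hook.
- stand: Blue sheet-steel stand fixed to the bench, 118 mm tall. Origin: under its foot, z up. Its flat rail, 6 mm thick, 76 mm wide, has a slot 10 mm wide along the stand's x, open towards -x (the robot's side) at x = -34 mm and closed at x = +12 mm. The hook's bent end does not pass the slot: raise the tool a few mm and draw it out towards -x; put it back the same way.
- slot (a point): On top of the stand's rail, 118 mm above the bench, on the slot's centre line 12 mm from its closed end, axes as the stand's. The collar's underside centre rests about here; the shank hangs through the slot.
- tray: Aluminium drip tray fixed to the bench, 170 (x) x 150 (y) mm, 22 mm high, walls and floor 3 mm thick. Origin: centre of its underside. It stands left or right of the housing, the hook's stand on the other side.
- cover: Bystander: the housing's square grey cover, 128 x 128 mm, 32 mm high, on the bench. Origin under its centre.
- barrel: Bystander: steel pump cylinder barrel, 76 mm wide, 67 mm tall. Origin under its centre.
- spring: Bystander: coil spring standing on end, 23 mm wide, 45 mm tall. Origin under its centre.
- valve_plate: Bystander: copper-coloured ring plate, 72 mm wide, 8 mm thick, lying flat. Origin under its centre.
Mind the look-alikes: they are no part of the job. Leave any green look-alike of the strainer alone.

How it is judged:
On the way, in this order (a step that is already met when the one before it is completed fails the run):
1. the strainer hangs on the hook, clear above the housing's bore (z of strainer in the frame of bore_mouth above 0.002 m and contact force between hook and strainer above 1 N), for 0.2 s.
2. the strainer stands upright on the tray's floor, free of the hook (z of strainer in the frame of tray between -0.002 and 0.007 m and x of strainer in the frame of tray between -0.062 and 0.062 m and y of strainer in the frame of tray between -0.052 and 0.052 m and angle between strainer's own z axis and vertical below 0.1 rad and contact force between hook and strainer below 0.1 N), for 0.3 s.
At the end, for the whole second after the job is handed in: The strainer stands upright (within 0.1 rad) and at rest on the floor of the drip tray, and the hook hangs upright (within 0.12 rad) and at rest in the slot of its stand, its collar resting on the rail within 4 mm of its height and between the slot's open end and its closed end (z of strainer in the frame of tray between -0.002 and 0.007 m and x of strainer in the frame of tray between -0.062 and 0.062 m and y of strainer in the frame of tray between -0.052 and 0.052 m and angle between strainer's own z axis and vertical below 0.1 rad and linear speed of each of strainer, hook below 0.02 m/s and z of collar in the frame of slot between -0.004 and 0.004 m and x of collar in the frame of slot between -0.028 and 0.014 m and y of collar in the frame of slot between -0.006 and 0.006 m and angle between hook's own z axis and vertical below 0.12 rad); the robot touches nothing.
It fails at once if the hook loaded the strainer or its bail with more than 7 N (contact force between hook and strainer above 7 N).
It fails at once if the hook was forced against the bore or housing with more than 12 N (contact force between hook and housing above 12 N).
It fails at once if the strainer was touched by the robot's fingers or arm (contact force between any of the fingers, the arm and strainer above 0.5 N).
It fails at once if the strainer was dropped or slammed into the tray (more than 25 N) (contact force between strainer and tray above 25 N).
It fails at once if the cover, cylinder barrel, spring or valve plate was moved more than 15 mm (distance of any of cover, barrel, spring, valve_plate from where it was at the start of the episode above 0.015 m).
It also fails if it takes over 72 s, if anything falls off the work surface, if the arm or the gripper's body presses on something with over 40 N, if the wrist force passes 120 N, or if a joint passes its speed limit or range.

## Working session

There is one attempt and no reset: what is moved stays moved. The work goes in short steps, Python scripts to look and compute and a tool call to move; the robot and the scene stay as the last step left them, time stands still between calls to the robot, and variables do not carry over. Pictures are saved under pics/ and viewed, about 8 in all and at most 12, crops included, and the job is handed in when it is done.

Besides the shell and the picture viewer there is one more tool, called after "Call:" as name([rows], argument=value, ...), one row to a line, values as JSON. play_rows: Moves the arm, as the interface text tells. Shift numbers are shares of 0.2 m and turn numbers shares of 90 degrees, none past 1 either way. Its arguments: {"type":"object","properties":{"motion":{"type":"array","items":{"type":"array","items":{"type":"number"}}},"squeeze":{"type":"number"}},"required":["motion"]}

```bash
mkdir -p pics; cat > h.py <<'E'
import numpy as np, cv2
from bench import r, eyes, job
from scipy.spatial.transform import Rotation as R
def ray(p,xy):
    d=np.linalg.inv(p["mtx"])@np.array([xy[0],xy[1],1.0]); Rm=np.array(p["R"]); t=np.array(p["t"])
    return -Rm.T@t, Rm.T@d
def at_z(p,xy,z):
    o,d=ray(p,xy); return o+d*(z-o[2])/d[2]
def proj(p,X):
    c=np.array(p["R"])@np.array(X)+np.array(p["t"]); q=np.array(p["mtx"])@c; return q[:2]/q[2]
def tri(ps,xys):
    A=np.zeros((3,3));b=np.zeros(3)
    for p,xy in zip(ps,xys):
        o,d=ray(p,xy); d=d/np.linalg.norm(d); M=np.eye(3)-np.outer(d,d); A+=M;b+=M@o
    return np.linalg.solve(A,b)
def save(p,n,crop=None,s=1):
    im=cv2.cvtColor(p["image"],cv2.COLOR_RGB2BGR)
    if crop: x0,y0,x1,y1=crop; im=im[y0:y1,x0:x1]
    im=cv2.resize(im,None,fx=s,fy=s,interpolation=cv2.INTER_CUBIC); cv2.imwrite("pics/"+n,im)
def rows(target_pos,target_R=None):
    s=r.read_state(); R0=R.from_quat(s["eef_rot"])
    d=R0.inv().apply(np.array(target_pos)-s["ee_pos"])/0.2
    t=(R0.inv()*target_R).as_rotvec()/(np.pi/2) if target_R is not None else np.zeros(3)
    print("shift",d.round(4),"turn",t.round(4))
E
cat > a.py <<'E'
from h import *
s=r.read_state(); print({k:np.round(v,3) for k,v in s.items()})
T=eyes.camera("top");S=eyes.camera("scene")
save(T,"top0.png");save(S,"scene0.png")
print(-np.array(T["R"]).T@T["t"],-np.array(S["R"]).T@S["t"],T["mtx"][0][0],S["mtx"][0][0])
z={"bore_mouth":.12,"slot":.118,"housing":0,"stand":0,"tray":0,"cover":0,"barrel":0,"spring":0,"valve_plate":0,"strainer":.012,"hook_grip":.156,"collar":.118,"hook_tip":.036,"bail_pivot":.051,"bail_side":.048}
for k,h in z.items():
    for n,p in (("T",T),("S",S)):
        for d in eyes.landmark_of(p,k)[:3]:
            if d["p"]>.2: print(k,n,round(d["p"],2),np.round(d["xy"],1),at_z(p,d["xy"],h).round(3))
E
python3 a.py
```

```text
{'time': np.float64(0.0), 'joint_positions': array([ 1.178,  0.333, -0.065,  1.461,  0.022,  1.35 , -0.088]), 'joint_vel': array([ 0.   , -0.001,  0.002,  0.   , -0.002, -0.001,  0.   ]), 'joint_torque': array([-1.0000e-03, -6.2323e+01,  2.4000e-02, -3.8988e+01, -6.1000e-02,
        4.0000e-02,  0.0000e+00]), 'ee_pos': array([ 0.226, -0.582,  0.222]), 'eef_rot': array([ 0.983,  0.184, -0.   , -0.001]), 'ft_force': array([0.779, 0.099, 0.269]), 'torque': array([-0.051, -0.005,  0.05 ]), 'width': np.float64(0.087)}
[5.21861767e-01 4.31409662e-04 1.05415006e+00] [1.46368881 0.41930741 0.70320347] 493.93139600288674 617.1706923947623
bore_mouth T 0.71 [310.3 285.4] [0.505 0.011 0.12 ]
slot T 0.58 [467.4 274.5] [ 0.532 -0.286  0.118]
slot T 0.57 [225.9 165.5] [0.731 0.178 0.118]
slot S 0.73 [203.9 179.9] [ 0.542 -0.296  0.118]
housing T 0.63 [313.4 288. ] [0.498 0.006 0.   ]
housing S 0.62 [344.2 257.3] [0.504 0.01  0.   ]
stand T 0.76 [455.2 270.3] [ 0.541 -0.296  0.   ]
stand S 0.68 [209.  223.7] [ 0.524 -0.307  0.   ]
tray T 0.98 [172.1 279.7] [0.509 0.306 0.   ]
tray S 0.67 [491.2 301
[... 851 characters left out ...]
[0.764 0.199 0.012]
hook_grip T 0.91 [476.6 273.3] [ 0.534 -0.291  0.156]
hook_grip T 0.4 [313.7 273.8] [0.527 0.005 0.156]
hook_grip S 0.9 [205.2 161.8] [ 0.534 -0.295  0.156]
collar T 0.89 [470.3 271.6] [ 0.537 -0.292  0.118]
collar S 0.96 [209.  178.5] [ 0.532 -0.291  0.118]
collar S 0.54 [206.3 178.2] [ 0.533 -0.296  0.118]
hook_tip S 0.67 [207.9 213.7] [ 0.539 -0.296  0.036]
bail_pivot T 0.56 [309. 284.] [0.507 0.014 0.051]
bail_pivot T 0.55 [378.8 304. ] [ 0.469 -0.127  0.051]
bail_pivot S 0.64 [293.1 216.3] [ 0.485 -0.118  0.051]
bail_side T 0.95 [382.8 293.4] [ 0.491 -0.135  0.048]
bail_side T 0.54 [313.2 273.7] [0.528 0.006 0.048]
bail_side S 0.6 [281.9 216.4] [ 0.492 -0.141  0.048]
```

View pics/top0.png

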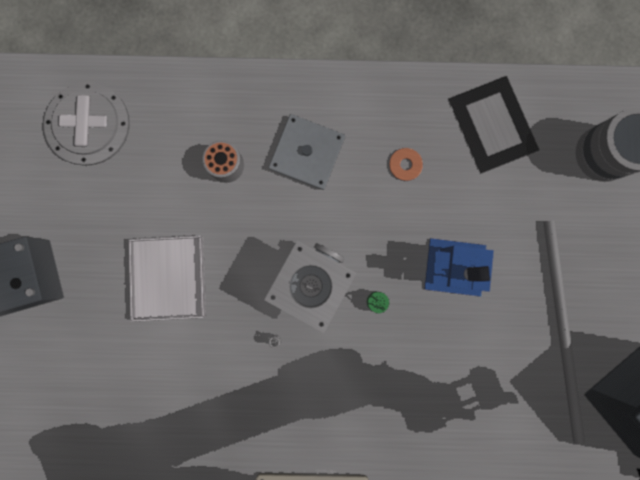

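View pics/scene0.png

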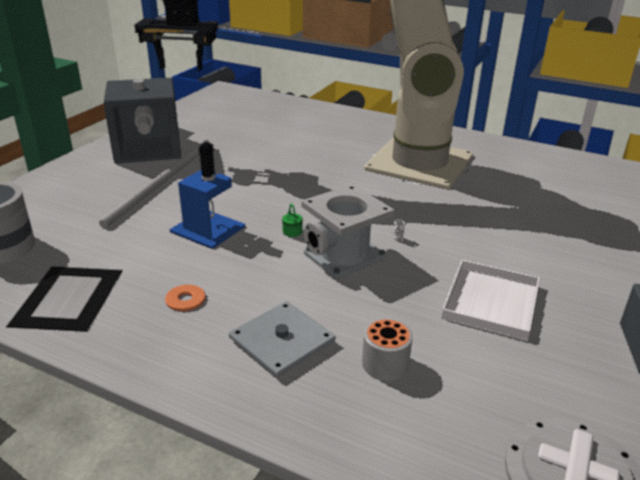

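Top view: the green look-alike is at (378,302), outside the housing. The real strainer lies in the housing bore at (312,286). The hook and blue stand are at (475,272), the tray at (165,277). Next I measure the yaw angles and work out the approach.

```bash
cat > b.py <<'E'
from h import *
T=eyes.camera("top");W=eyes.camera("wrist")
for k,z in (("stand",.118),("tray",.022),("housing",.12),("hook",.16)):
    d=eyes.regions_of(T,k)
    if d:
        ys,xs=np.where(d[0]["region"]); pts=np.array([at_z(T,(x,y),z)[:2] for x,y in zip(xs,ys)],np.float32)
        print(k,d[0]["p"],d[0]["xy"],len(xs),cv2.minAreaRect(pts))
s=r.read_state(); Rt=R.from_quat(s["eef_rot"])
c=-np.array(W["R"]).T@W["t"]; print("cam in tool",Rt.inv().apply(c-s["ee_pos"]).round(4), "cam axes in tool\n",(Rt.inv().as_matrix()@np.array(W["R"]).T).round(3),W["mtx"][0])
rows([.49,-.29,.36],R.from_quat([1,0,0,0]))
save(T,"crop1.png",(255,225,505,335),3.1)
E
python3 b.py
```

```text
stand 0.78 [454.4, 262.2] 2997 ((0.5446678400039673, -0.2695850729942322), (0.1260577142238617, 0.10100758075714111), 84.00926971435547)
tray 0.66 [169.9, 283.3] 6008 ((0.5128847360610962, 0.31009286642074585), (0.16961637139320374, 0.15460488200187683), 4.193792819976807)
housing 0.71 [321.2, 282.3] 4468 ((0.5099656581878662, 0.00665716826915741), (0.12854497134685516, 0.14440153539180756), 62.31665802001953)
hook 0.74 [477.5, 274.1] 334 ((0.5315128564834595, -0.2897319197654724), (0.02706950344145298, 0.04201263189315796), 1.141333818435669)
cam in tool [ 0.0762  0.0003 -0.1627] cam axes in tool
 [[-0.001 -0.962 -0.273]
 [ 1.    -0.001  0.   ]
 [-0.    -0.273  0.962]] [387.07465738   0.         323.75659158]
shift [ 1.7602 -0.8876 -0.6872] turn [ 1.000e-04 -0.000e+00  2.354e-01]
```

View pics/crop1.png

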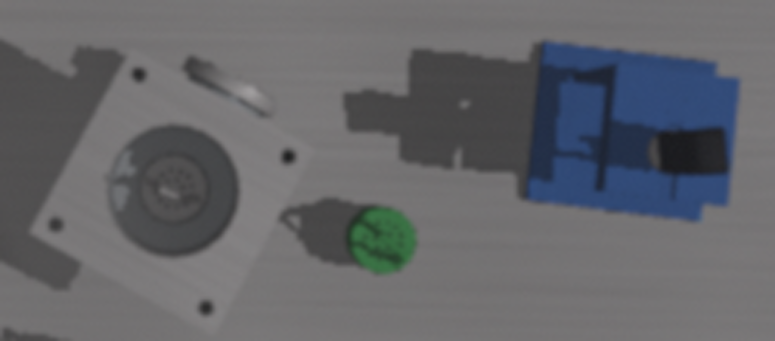

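The crop confirms the real strainer (steel, bail showing) in the bore at crop (168,190), and the stand with a yaw of about −0.12 rad. Now moving above the hook.

Call:
play_rows([
  [0.25, -0.11, -0.15, 0, 0, 0, 100],
  [0.5, -0.22, -0.3, 0, 0, 0, 100],
  [0.75, -0.33, -0.45, 0, 0, 0, 100],
  [1.0, -0.44, -0.6, 0, 0, 0, 100],
])

```text
time: 2.4
ee_pos: [0.3816, -0.427, 0.3438]
eef_rot: [0.983, 0.184, 0.0, 0.0]
ft_force: [0.2, 0.6, 0.2]
width: 0.0871
```

Call:
play_rows([
  [0.25, -0.15, -0.03, 0, 0, 0.08, 100],
  [0.5, -0.3, -0.06, 0, 0, 0.16, 100],
  [0.76, -0.45, -0.09, 0, 0, 0.235, 100],
  [0.76, -0.45, -0.09, 0, 0, 0.235, 100],
])

```text
time: 2.9
ee_pos: [0.493, -0.2844, 0.3611]
eef_rot: [1.0, 0.004, 0.001, -0.001]
ft_force: [0.7, -0.9, 0.2]
width: 0.0869
```

```bash
cat > c.py <<'E'
from h import *
s=r.read_state(); print(s["time"],s["ee_pos"].round(4),s["eef_rot"].round(4),s["ft_force"].round(2))
W=eyes.camera("wrist");T=eyes.camera("top");S=eyes.camera("scene")
for k,z in {"slot":.118,"hook_grip":.156,"collar":.118,"hook_tip":.036,"hook":.026,"stand":0}.items():
    for n,p in (("W",W),("S",S),("T",T)):
        for d in eyes.landmark_of(p,k)[:1]:
            if d["p"]>.3: print(k,n,round(d["p"],2),np.round(d["xy"],1),at_z(p,d["xy"],z).round(4))
save(W,"w1.png")
E
python3 c.py
```

```text
2.9 [ 0.493  -0.2844  0.3611] [ 1.0e+00  3.8e-03  9.0e-04 -7.0e-04] [ 0.73 -0.93  0.18]
slot W 0.66 [333.  163.8] [ 0.5366 -0.2932  0.118 ]
slot S 0.8 [202.1 176.9] [ 0.5327 -0.3075  0.118 ]
slot T 0.93 [471.1 270.4] [ 0.5395 -0.293   0.118 ]
hook_grip W 0.88 [335.5 167.2] [ 0.5365 -0.2947  0.156 ]
hook_grip S 0.56 [205.3 161.2] [ 0.5317 -0.2965  0.156 ]
hook_grip T 0.59 [480.1 273.7] [ 0.5331 -0.2975  0.156 ]
collar W 0.88 [335.7 169.7] [ 0.5306 -0.2961  0.118 ]
collar S 0.7 [208.  160.3] [ 0.4604 -0.3438  0.118 ]
collar T 0.6 [471.  269.1] [ 0.542  -0.2929  0.118 ]
hook_tip S 0.84 [209.2 217.4] [ 0.5509 -0.2844  0.036 ]
hook W 0.65 [327.9 158.8] [ 0.5355 -0.2888  0.026 ]
hook S 0.96 [210.5 213.8] [ 0.5232 -0.3014  0.026 ]
hook T 0.53 [456.6 274.5] [ 0.5321 -0.2916  0.026 ]
stand W 0.92 [333.6 156. ] [ 0.5374 -0.2966  0.    ]
stand S 0.72 [209.  215.1] [ 0.4934 -0.3287  0.    ]
stand T 0.86 [455.9 269.5] [ 0.543  -0.2975  0.    ]
```

View pics/w1.png

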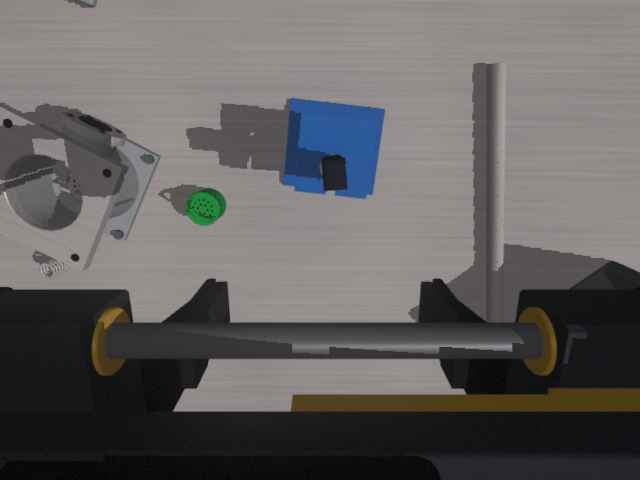

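The wrist view shows the hook handle at (335,173) in the blue stand and the housing on the left with the bore at (43,190). I'll look from straight above the handle, closer in.

Call:
play_rows([
  [-0.09, 0.03, 0.28, 0, 0, 0, 100],
  [-0.18, 0.05, 0.555, 0, 0, 0, 100],
  [-0.18, 0.05, 0.555, 0, 0, 0, 100],
])

```text
time: 4.32
ee_pos: [0.4505, -0.299, 0.2458]
eef_rot: [1.0, -0.001, -0.004, -0.002]
ft_force: [-0.6, -0.2, 1.1]
width: 0.0869
```

```bash
cat > d.py <<'E'
from h import *
s=r.read_state(); print(s["time"],s["ee_pos"].round(4),s["eef_rot"].round(4),s["ft_force"].round(2))
W=eyes.camera("wrist")
for k,z in {"slot":.118,"hook_grip":.156,"collar":.118}.items():
    for d in eyes.landmark_of(W,k)[:1]: print(k,round(d["p"],2),np.round(d["xy"],1),at_z(W,d["xy"],z).round(4))
im=W["image"].astype(int)
d=eyes.regions_of(W,"hook")
m=((im.max(2)<70)&d[0]["region"]).astype(np.uint8)
ys,xs=np.where(m); P=np.array([at_z(W,(x,y),.194)[:2] for x,y in zip(xs,ys)],np.float32)
print("handle@.194",len(xs),cv2.minAreaRect(P),[xs.min(),ys.min(),xs.max(),ys.max()])
print("nadir row",proj(W,(*(-np.array(W["R"]).T@W["t"])[:2],.194)))
b=((im[...,2]>im[...,0]*1.6)&(im[...,2]>60)).astype(np.uint8)
save(W,"w2.png",(220,40,440,240),3)
E
python3 d.py
```

```text
4.325 [ 0.4505 -0.299   0.2458] [ 1.0e+00 -6.0e-04 -3.7e-03 -1.9e-03] [-0.62 -0.18  1.06]
handle@.194 1890 ((0.5331622362136841, -0.2925053536891937), (0.02538733184337616, 0.019882211461663246), 5.176559925079346) [np.int64(291), np.int64(90), np.int64(331), np.int64(143)]
nadir row [325.213936   127.39664215]
```

View pics/w2.png

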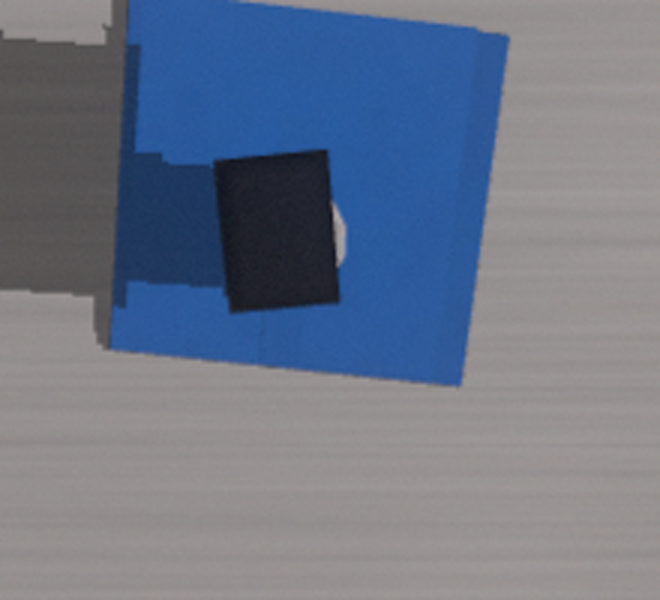

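```bash
cat > e.py <<'E'
from h import *
s=r.read_state(); print(s["time"],s["ee_pos"].round(4))
eyes.camera("wrist"); s=r.read_state(); print(s["time"],s["ee_pos"].round(4),s["ft_force"].round(2))
rows([.533,-.2925,.25],R.from_euler("z",.09)*R.from_quat([1,0,0,0]))
E
python3 e.py
```

```text
4.575 [ 0.456  -0.2999  0.2526]
4.625 [ 0.4557 -0.2998  0.2521] [-0.27  0.28 -0.35]
shift [ 0.3867 -0.036   0.0119] turn [ 0.0014 -0.0023 -0.0563]
```

Call:
play_rows([
  [0.2, -0.015, 0, 0, 0, -0.056, 100],
  [0.387, -0.03, 0, 0, 0, -0.056, 100],
  [0.387, -0.03, 0.2, 0, 0, -0.056, 100],
  [0.387, -0.03, 0.45, 0, 0, -0.056, 100],
  [0.387, -0.03, 0.575, 0, 0, -0.056, 100],
])

```text
time: 5.25
ee_pos: [0.5314, -0.2932, 0.133]
eef_rot: [0.999, 0.045, -0.0, -0.0]
ft_force: [-0.6, 0.9, 0.7]
width: 0.0869
```

Call:
play_rows([
  [0, 0, 0, 0, 0, 0, 100],
  [0, 0, 0, 0, 0, 0, 20],
  [0, 0, 0, 0, 0, 0, 15],
  [0, 0, 0, 0, 0, 0, 15],
  [0, 0, 0, 0, 0, 0, 15],
], squeeze=40)

```text
time: 5.88
ee_pos: [0.5314, -0.2937, 0.1351]
eef_rot: [0.999, 0.044, 0.0, 0.0]
ft_force: [-0.5, 0.4, -0.3]
width: 0.055
```

```bash
cat > f.py <<'E'
from h import *
for i in range(2):
    s=r.read_state(); print(round(float(s["time"]),2),s["ee_pos"].round(4),R.from_quat(s["eef_rot"]).as_rotvec().round(3),s["ft_force"].round(2),s["width"].round(4))
    if i==0: eyes.camera("wrist")
E
python3 f.py
```

```text
Traceback (most recent call last):
  File "f.py", line 3, in <module>
    s=r.read_state(); print(round(float(s["time"]),2),s["ee_pos"].round(4),R.from_quat(s["eef_rot"]).as_rotvec().round(3),s["ft_force"].round(2),s["width"].round(4))
                                                                                                                                                 ^^^^^^^^^^^^^^^^
AttributeError: 'float' object has no attribute 'round'
```

Call:
play_rows([
  [0, 0, 0, 0, 0, 0, 10],
  [0, 0, 0, 0, 0, 0, 10],
  [0, 0, 0, 0, 0, 0, 10],
  [0, 0, 0, 0, 0, 0, 10],
  [0, 0, 0, 0, 0, 0, 10],
], squeeze=40)

```text
time: 6.5
ee_pos: [0.5312, -0.2934, 0.1345]
eef_rot: [0.999, 0.044, -0.0, -0.0]
ft_force: [0.7, 0.7, 0.1]
width: 0.0202
```

Call:
play_rows([
  [0, 0, 0, 0, 0, 0, 10],
  [0, 0, 0, 0, 0, 0, 10],
  [0, 0, 0, 0, 0, 0, 10],
], squeeze=40)

```text
time: 6.88
ee_pos: [0.5312, -0.2935, 0.1345]
eef_rot: [0.999, 0.044, 0.0, -0.0]
ft_force: [0.7, -0.3, -0.9]
width: 0.0199
```

```bash
sed -i 's/s\["width"\].round(4)/round(float(s["width"]),4)/' f.py; python3 f.py
```

```text
6.88 [ 0.5312 -0.2935  0.1345] [-3.138 -0.139 -0.   ] [ 0.72 -0.29 -0.95] 0.0199
6.92 [ 0.5312 -0.2935  0.1345] [3.138 0.139 0.   ] [-0.43  1.06 -0.93] 0.0199
```

Call:
play_rows([
  [0, 0, -0.02, 0, 0, 0, 10],
  [0, 0, -0.03, 0, 0, 0, 10],
  [0, 0, -0.03, 0, 0, 0, 10],
])

```text
time: 7.3
ee_pos: [0.5313, -0.2937, 0.1408]
eef_rot: [0.999, 0.044, 0.0, 0.0]
ft_force: [-0.3, -0.6, -1.5]
width: 0.0202
```

Call:
play_rows([
  [-0.08, -0.016, 0, 0, 0, 0, 10],
  [-0.16, -0.032, 0, 0, 0, 0, 10],
  [-0.24, -0.048, 0, 0, 0, 0, 10],
  [-0.32, -0.064, 0, 0, 0, 0, 10],
  [-0.34, -0.068, 0, 0, 0, 0, 10],
])

```text
time: 7.92
ee_pos: [0.4616, -0.2862, 0.1407]
eef_rot: [0.999, 0.044, -0.0, 0.0]
ft_force: [0.7, 0.3, -2.1]
width: 0.0196
```

```bash
python3 f.py
```

```text
7.92 [ 0.4616 -0.2862  0.1407] [ 3.138  0.138 -0.   ] [ 0.7   0.35 -2.14] 0.0196
7.97 [ 0.4617 -0.2862  0.1407] [ 3.138  0.138 -0.   ] [ 0.45 -0.41 -1.95] 0.0199
```

Call:
play_rows([
  [0, 0, -0.3, 0, 0, 0, 10],
  [0, 0, -0.6, 0, 0, 0, 10],
  [0, -0.3, -0.6, 0, 0, 0, 10],
  [0, -0.6, -0.6, 0, 0, 0, 10],
  [0, -0.9, -0.6, 0, 0, 0, 10],
])

```text
time: 8.6
ee_pos: [0.4466, -0.1046, 0.2609]
eef_rot: [0.999, 0.044, 0.0, 0.0]
ft_force: [0.4, 1.3, -0.9]
width: 0.0199
```

Call:
play_rows([
  [-0.01, -0.3, 0, 0, 0, 0.03, 10],
  [-0.02, -0.5, 0, 0, 0, 0.05, 10],
  [-0.028, -0.58, 0, 0, 0, 0.057, 10],
  [-0.028, -0.58, 0, 0, 0, 0.057, 10],
])

```text
time: 9.1
ee_pos: [0.4308, 0.0096, 0.2609]
eef_rot: [1.0, 0.001, 0.0, 0.0]
ft_force: [0.2, 0.3, -2.0]
width: 0.0199
```

```bash
cat > g.py <<'E'
import sys
from h import *
eyes.camera("wrist"); W=eyes.camera("wrist"); s=r.read_state(); print(s["time"],s["ee_pos"].round(4),s["eef_rot"].round(4),s["ft_force"].round(2))
for k,z in {"bore_mouth":.12,"bail_pivot":.051,"bail_side":.048,"hook_tip":.16,"hook":.15,"strainer":.012}.items():
    for d in eyes.landmark_of(W,k)[:2]: print(k,round(d["p"],2),np.round(d["xy"],1),at_z(W,d["xy"],z).round(4))
np.savez("view_%s.npz"%sys.argv[1],**{k:W[k] for k in ("image","mtx","R","t")})
c=proj(W,(.505,.009,.075)).astype(int); print(c)
save(W,sys.argv[1]+".png",(c[0]-50,max(0,c[1]-50),c[0]+50,c[1]+50),6)
E
python3 g.py v1
```

```text
9.2 [0.4308 0.0076 0.2606] [ 1.e+00 -5.e-04  1.e-04  1.e-04] [ 0.26 -0.11 -1.28]
bail_pivot 0.97 [466.8 166.2] [ 0.4745 -0.1274  0.051 ]
bail_pivot 0.94 [318.8 137.1] [0.5013 0.0129 0.051 ]
bail_side 0.6 [326.7 110.1] [0.5252 0.0056 0.048 ]
hook_tip 0.8 [323.8 232. ] [0.4385 0.0084 0.16  ]
hook_tip 0.36 [324.6 319.4] [0.3707 0.0078 0.16  ]
hook 0.79 [322.9 234.5] [0.434 0.009 0.15 ]
strainer 0.93 [320.7 134.6] [0.5032 0.0115 0.012 ]
strainer 0.89 [449.5 164.9] [ 0.4725 -0.1234  0.012 ]
[323 133]
```

View pics/v1.png

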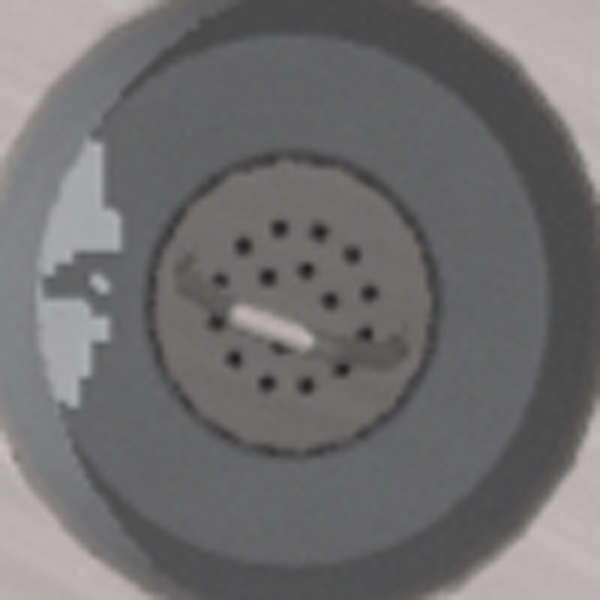

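The bail shows clearly from above: lit crown from px (311,136) to (325,140), feet at about (305,128) and (341,141), can centre at px (322,134). It is nearly upright, with a yaw of about −0.32 rad. I'll compute the numbers.

```bash
cat > i.py <<'E'
from h import *
W=dict(np.load("view_v1.npz"))
o=np.array([273,83]); f=lambda x,y: o+np.array([x,y])/6-0.0
c=at_z(W,f(295,306),.048); print("can axis",c.round(4),"radii",[np.linalg.norm(at_z(W,f(*q),.048)-c).round(4) for q in ((150,306),(440,306),(295,152),(295,458))])
# bore mouth / ledge circle
print("ledge c",[at_z(W,f(*q),.046).round(4) for q in ((40,300),(550,300),(295,35),(295,566))])
for z in (.079,.076): 
    a,b=at_z(W,f(230,317),z),at_z(W,f(310,342),z); m=at_z(W,f(270,330),z); print("crown",z,m.round(4),np.linalg.norm(b-a).round(4))
    d=a-b; print(" yaw",np.arctan2(d[1],d[0])-np.pi/2, )
    y=-.325; e=m-c; print(" in can x,y",e[0]*np.cos(y)+e[1]*np.sin(y),-e[0]*np.sin(y)+e[1]*np.cos(y))
a,b=at_z(W,f(190,275),.051),at_z(W,f(400,350),.051); d=a-b; print("feet",a.round(4),b.round(4),((a+b)/2).round(4),np.arctan2(d[1],d[0])-np.pi/2)
E
python3 i.py
```

```text
can axis [0.504  0.0098 0.048 ] radii [np.float64(0.0226), np.float64(0.0226), np.float64(0.0228), np.float64(0.0233)]
ledge c [array([0.5049, 0.0498, 0.046 ]), array([ 0.5049, -0.0301,  0.046 ]), array([0.5438, 0.0098, 0.046 ]), array([0.4635, 0.0099, 0.046 ])]
crown 0.079 [0.501  0.0133 0.079 ] 0.012
 yaw -0.29414167118824297
 in can x,y -0.004023794504979304 0.0023172070165489904
crown 0.076 [0.5009 0.0133 0.076 ] 0.0121
 yaw -0.29414167118823586
 in can x,y -0.004087056691477643 0.002340119295388036
feet [0.5087 0.026  0.051 ] [ 0.4975 -0.0065  0.051 ] [0.5031 0.0097 0.051 ] -0.33239213957753777
```

Call:
play_rows([
  [0.1, -0.015, 0, 0, 0, 0.1, 10],
  [0.2, -0.03, 0, 0, 0, 0.197, 10],
  [0.275, -0.04, 0, 0, 0, 0.197, 10],
  [0.275, -0.04, 0.15, 0, 0, 0.197, 10],
  [0.275, -0.04, 0.3, 0, 0, 0.197, 10],
])

```text
time: 10.12
ee_pos: [0.4858, 0.016, 0.1997]
eef_rot: [0.988, -0.155, 0.0, -0.0]
ft_force: [-0.3, -0.2, -2.2]
width: 0.0198
```

```bash
cat > g2.py <<'E'
import sys
from h import *
eyes.camera("wrist");eyes.camera("wrist"); W=eyes.camera("wrist"); s=r.read_state(); print(s["time"],s["ee_pos"].round(4),(R.from_quat(s["eef_rot"])*R.from_quat([1,0,0,0]).inv()).as_rotvec().round(4),s["ft_force"].round(2))
h=s["ee_pos"][2]-.1085; Rt=R.from_quat(s["eef_rot"]); 
for k,l in {"hook_tip":[.0065,0,.1085-.0104],"hook":[0,0,.1085]}.items():
    X=s["ee_pos"]+Rt.apply(l); print(k,"expected",X.round(4),proj(W,X).round(1))
    for d in eyes.landmark_of(W,k)[:2]: print("   seen",round(d["p"],2),np.round(d["xy"],1),at_z(W,d["xy"],X[2]).round(4))
np.savez("view_%s.npz"%sys.argv[1],**{k:W[k] for k in ("image","mtx","R","t")})
print("crown exp",proj(W,(.5002,.011,.0787)))
c=proj(W,(.497,.011,.08)).astype(int); o=(c[0]-50,max(0,c[1]-50),c[0]+50,c[1]+50); print("crop",o)
save(W,sys.argv[1]+".png",o,6)
E
python3 g2.py v2
```

```text
10.275 [0.4847 0.016  0.1998] [-2.000e-04  2.600e-03 -3.106e-01] [-0.44  0.25 -1.35]
hook_tip expected [0.4907 0.014  0.1016] [323.8 233.5]
   seen 0.81 [325.1 232.7] [0.4909 0.013  0.1016]
hook expected [0.4844 0.016  0.0913] [323.8 238.5]
   seen 0.84 [325.8 235.9] [0.4858 0.0141 0.0913]
   seen 0.37 [320.9 204.3] [0.5089 0.0103 0.0913]
crown exp [323.70853814 212.37378897]
crop (np.int64(275), np.int64(166), np.int64(375), np.int64(266))
```

View pics/v2.png

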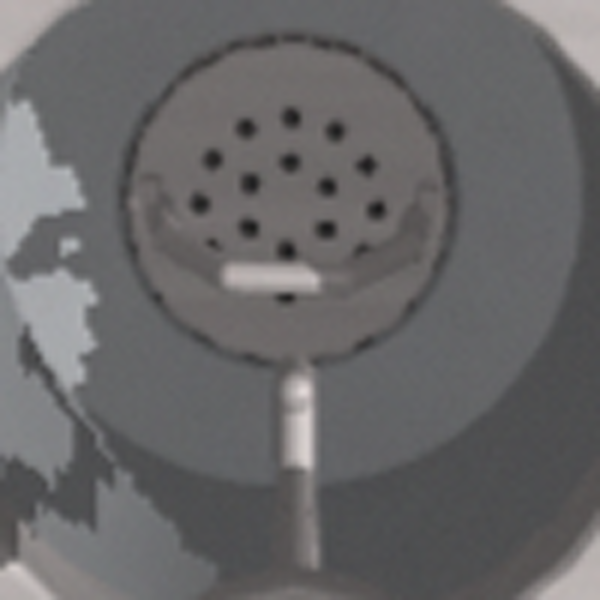

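The bail and hook line up: tip at crop (295,385), crown at crop (290,275), with the same lateral position and yaw. I'll go down beside the crown, then forward beneath it.

Call:
play_rows([
  [0, 0, 0.04, 0, 0, 0, 10],
  [0, 0, 0.08, 0, 0, 0, 10],
  [0, 0, 0.12, 0, 0, 0, 10],
  [0, 0, 0.15, 0, 0, 0, 10],
  [0, 0, 0.15, 0, 0, 0, 10],
])

```text
time: 11.0
ee_pos: [0.4852, 0.0163, 0.17]
eef_rot: [0.988, -0.155, -0.0, 0.0]
ft_force: [-0.2, -0.2, -1.1]
width: 0.02
```

Call:
play_rows([
  [0.015, 0, 0, 0, 0, 0, 10],
  [0.03, 0, 0, 0, 0, 0, 10],
  [0.045, 0, 0, 0, 0, 0, 10],
  [0.06, 0, 0, 0, 0, 0, 10],
  [0.07, 0, 0, 0, 0, 0, 10],
])

```text
time: 11.62
ee_pos: [0.499, 0.0119, 0.1705]
eef_rot: [0.988, -0.155, -0.0, 0.0]
ft_force: [-0.6, -0.5, -2.4]
width: 0.0202
```

```bash
python3 g2.py v3
```

```text
11.775 [0.4989 0.0119 0.1705] [-0.      0.     -0.3104] [-0.85 -0.19 -2.08]
hook_tip expected [0.5051 0.01   0.0724] [324.6 234.4]
   seen 0.86 [321.9 232.1] [0.5072 0.0113 0.0724]
hook expected [0.4989 0.0119 0.062 ] [324.6 239.4]
   seen 0.82 [324.3 235.1] [0.502  0.0112 0.062 ]
crown exp [325.37312638 243.75117199]
crop (np.int64(276), np.int64(198), np.int64(376), np.int64(298))
```

View pics/v3.png

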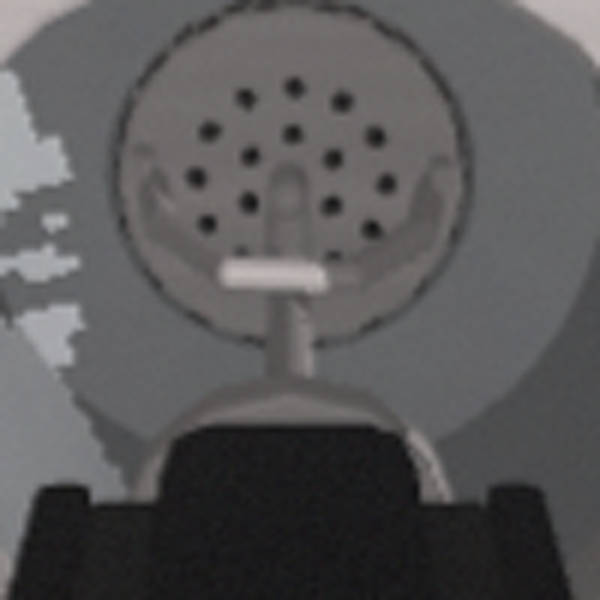

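The tip at (290,190) has passed under the crown at (275,272). I'll move 2.5 mm more forward, then lift slowly.

Call:
play_rows([
  [0.006, 0, 0, 0, 0, 0, 10],
  [0.013, 0, 0, 0, 0, 0, 10],
  [0.013, 0, -0.015, 0, 0, 0, 10],
  [0.013, 0, -0.03, 0, 0, 0, 10],
  [0.013, 0, -0.04, 0, 0, 0, 10],
])

```text
time: 12.5
ee_pos: [0.5014, 0.0112, 0.1789]
eef_rot: [0.988, -0.155, 0.0, 0.0]
ft_force: [-0.1, 0.1, -1.9]
width: 0.0199
```

Call:
play_rows([
  [0, 0, -0.008, 0, 0, 0, 10],
  [0, 0, -0.016, 0, 0, 0, 10],
  [0, 0, -0.024, 0, 0, 0, 10],
  [0, 0, -0.032, 0, 0, 0, 10],
  [0, 0, -0.04, 0, 0, 0, 10],
])

```text
time: 13.12
ee_pos: [0.5011, 0.0112, 0.1865]
eef_rot: [0.988, -0.155, -0.0, 0.0]
ft_force: [0.5, 0.3, -3.6]
width: 0.0198
```

```bash
python3 f.py
```

```text
13.12 [0.5011 0.0112 0.1865] [ 3.104 -0.486 -0.   ] [ 0.52  0.28 -3.65] 0.0198
13.18 [0.5013 0.0112 0.1867] [ 3.104 -0.486 -0.   ] [ 0.38  0.37 -2.87] 0.0198
```

Call:
play_rows([
  [0, 0, -0.012, 0, 0, 0, 10],
  [0, 0, -0.026, 0, 0, 0, 10],
  [0, 0, -0.04, 0, 0, 0, 10],
  [0, 0, -0.054, 0, 0, 0, 10],
  [0, 0, -0.068, 0, 0, 0, 10],
])

```text
time: 13.8
ee_pos: [0.5013, 0.0112, 0.2004]
eef_rot: [0.988, -0.155, 0.0, 0.0]
ft_force: [0.5, -0.1, -2.8]
width: 0.0196
```

Call:
play_rows([
  [0, 0, -0.014, 0, 0, 0, 10],
  [0, 0, -0.03, 0, 0, 0, 10],
  [0.002, 0, -0.046, 0, 0, 0, 10],
  [0.005, 0, -0.063, 0, 0, 0, 10],
  [0.008, 0, -0.08, 0, 0, 0, 10],
])

```text
time: 14.42
ee_pos: [0.5029, 0.0107, 0.2164]
eef_rot: [0.988, -0.155, 0.0, 0.0]
ft_force: [-0.5, -0.1, -3.4]
width: 0.0194
```

```bash
python3 f.py
```

```text
14.43 [0.5029 0.0107 0.2164] [ 3.104 -0.486  0.   ] [-0.54 -0.11 -3.38] 0.0194
14.47 [0.5031 0.0107 0.2168] [-3.104e+00  4.850e-01 -1.000e-03] [ 0.27 -0.04 -3.98] 0.0197
```

Call:
play_rows([
  [0.004, 0, -0.025, 0, 0, 0, 10],
  [0.008, 0, -0.06, 0, 0, 0, 10],
  [0.01, 0, -0.1, 0, 0, 0, 10],
  [0.01, 0, -0.15, 0, 0, 0, 10],
  [0.01, 0, -0.2, 0, 0, 0, 10],
])

```text
time: 15.1
ee_pos: [0.5048, 0.0102, 0.257]
eef_rot: [0.988, -0.155, 0.0, 0.0]
ft_force: [0.6, 0.2, -2.7]
width: 0.0195
```

Call:
play_rows([
  [0, 0, -0.06, 0, 0, 0, 10],
  [0, 0, -0.13, 0, 0, 0, 10],
  [0, 0, -0.2, 0, 0, 0, 10],
  [0, 0, -0.26, 0, 0, 0, 10],
  [0, 0, -0.31, 0, 0, 0, 10],
])

```text
time: 15.72
ee_pos: [0.5048, 0.0101, 0.319]
eef_rot: [0.988, -0.155, 0.0, 0.0]
ft_force: [1.0, 0.6, -2.8]
width: 0.0195
```

Call:
play_rows([
  [0, 0, -0.02, 0, 0, 0, 10],
  [0, 0, -0.03, 0, 0, 0, 10],
  [0, 0, -0.03, 0, 0, 0, 10],
])

```text
time: 16.1
ee_pos: [0.5046, 0.0101, 0.3239]
eef_rot: [0.988, -0.155, -0.0, 0.0]
ft_force: [0.1, -0.8, -3.7]
width: 0.02
```

```bash
cat > k.py <<'E'
import sys
from h import *
s=r.read_state(); print(s["time"],s["ee_pos"].round(4),s["ft_force"].round(2))
S=eyes.camera("scene");T=eyes.camera("top")
for k,z in {"tray":0,"strainer":.14}.items():
    for n,p in (("S",S),("T",T)):
        for d in eyes.landmark_of(p,k)[:3]: print(k,n,round(d["p"],2),np.round(d["xy"],1),at_z(p,d["xy"],z).round(4))
d=eyes.regions_of(T,"tray")[0]; ys,xs=np.where(d["region"]); P=np.array([at_z(T,(x,y),.022)[:2] for x,y in zip(xs,ys)],np.float32)
print(d["p"],cv2.minAreaRect(P))
c=proj(S,s["ee_pos"]-[0,0,.13]).astype(int); print(c)
a=(max(0,c[0]-100),max(0,c[1]-75),c[0]+100,c[1]+75); print(a)
save(S,sys.argv[1]+".png",a,4)
print((s["ee_pos"]-[.509,.309,0]))
E
python3 k.py s2
```

```text
16.1 [0.5046 0.0101 0.3239] [ 0.1  -0.84 -3.67]
tray S 0.85 [493.5 301.4] [0.5063 0.3163 0.    ]
tray T 0.83 [172.  283.5] [0.5013 0.3059 0.    ]
strainer S 0.98 [344.7 189.3] [ 0.4785 -0.0064  0.14  ]
strainer S 0.69 [292.6 231.7] [ 0.6653 -0.0203  0.14  ]
strainer S 0.49 [205.  179.9] [ 0.5758 -0.2674  0.14  ]
strainer T 0.49 [375.1 302.3] [ 0.477 -0.109  0.14 ]
0.71 ((0.5120726823806763, 0.31039348244667053), (0.17184729874134064, 0.1553032398223877), 4.1864519119262695)
[348 171]
(np.int64(248), np.int64(96), np.int64(448), np.int64(246))
[-0.0043763  -0.29892168  0.32391352]
```

View pics/s2.png

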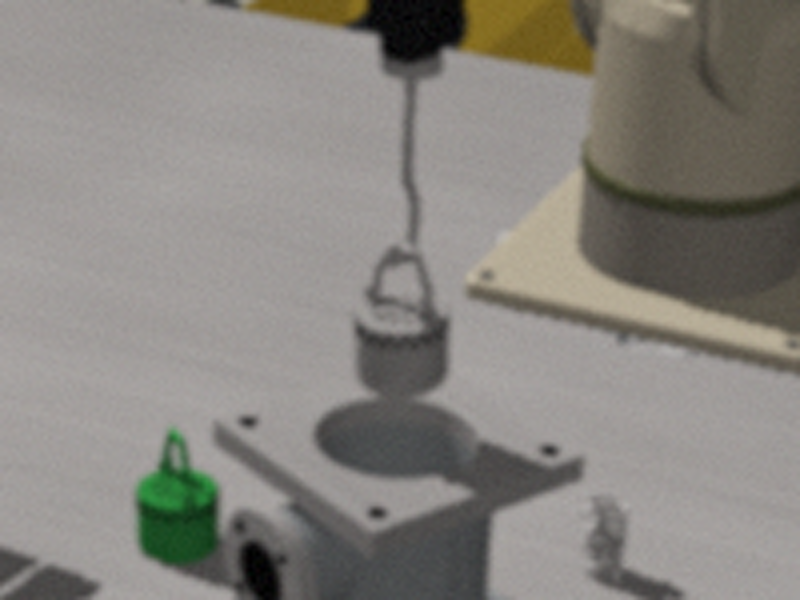

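The strainer hangs on the hook, clear above the bore (crop (400,330)). Carrying it smoothly across to the tray at about (0.509, 0.308).

Call:
play_rows([
  [-0.001, -0.004, 0, 0, 0, 0, 10],
  [-0.008, -0.027, 0, 0, 0, 0, 10],
  [-0.025, -0.082, 0, 0, 0, 0, 10],
  [-0.053, -0.173, 0, 0, 0, 0, 10],
  [-0.091, -0.298, 0, 0, 0, 0, 10],
])

```text
time: 17.08
ee_pos: [0.5055, 0.0734, 0.3242]
eef_rot: [0.988, -0.155, 0.0, 0.0]
ft_force: [0.3, 0.5, -3.4]
width: 0.0201
```

Call:
play_rows([
  [-0.046, -0.153, 0, 0, 0, 0, 10],
  [-0.098, -0.323, 0, 0, 0, 0, 10],
  [-0.152, -0.5, 0, 0, 0, 0, 10],
  [-0.204, -0.671, 0, 0, 0, 0, 10],
  [-0.251, -0.824, 0, 0, 0, 0, 10],
])

```text
time: 17.7
ee_pos: [0.5075, 0.247, 0.3242]
eef_rot: [0.988, -0.154, 0.0, -0.0]
ft_force: [0.5, 0.4, -3.3]
width: 0.0197
```

Call:
play_rows([
  [-0.038, -0.125, 0, 0, 0, 0, 10],
  [-0.066, -0.216, 0, 0, 0, 0, 10],
  [-0.082, -0.271, 0, 0, 0, 0, 10],
  [-0.09, -0.294, 0, 0, 0, 0, 10],
  [-0.091, -0.298, 0, 0, 0, 0, 10],
])

```text
time: 18.32
ee_pos: [0.5083, 0.3083, 0.324]
eef_rot: [0.988, -0.154, -0.0, -0.0]
ft_force: [0.5, 0.3, -3.0]
width: 0.0199
```

```bash
python3 f.py
```

```text
18.32 [0.5083 0.3083 0.324 ] [-3.104  0.483  0.   ] [ 0.51  0.33 -3.04] 0.0199
18.38 [0.5085 0.3079 0.3241] [-3.104  0.484  0.   ] [ 0.47  0.02 -4.13] 0.0197
```

Call:
play_rows([
  [0, 0, 0.006, 0, 0, 0, 10],
  [0, 0, 0.04, 0, 0, 0, 10],
  [0, 0, 0.113, 0, 0, 0, 10],
  [0, 0, 0.221, 0, 0, 0, 10],
  [0, 0, 0.348, 0, 0, 0, 10],
])

```text
time: 19.0
ee_pos: [0.5089, 0.3066, 0.253]
eef_rot: [0.988, -0.155, -0.0, 0.0]
ft_force: [-0.5, 0.5, -3.5]
width: 0.0197
```

Call:
play_rows([
  [0, 0, 0.127, 0, 0, 0, 10],
  [0, 0, 0.234, 0, 0, 0, 10],
  [0, 0, 0.307, 0, 0, 0, 10],
  [0, 0, 0.341, 0, 0, 0, 10],
  [0, 0, 0.347, 0, 0, 0, 10],
])

```text
time: 19.62
ee_pos: [0.509, 0.307, 0.1851]
eef_rot: [0.988, -0.155, 0.0, 0.0]
ft_force: [0.2, -0.3, -4.0]
width: 0.0194
```

```bash
python3 f.py
```

```text
19.62 [0.509  0.307  0.1851] [ 3.104 -0.486  0.   ] [ 0.2  -0.3  -3.95] 0.0194
19.68 [0.5091 0.3071 0.1854] [-3.104e+00  4.850e-01 -1.000e-03] [-0.52 -0.28 -3.26] 0.0197
```

Call:
play_rows([
  [0, 0, 0.007, 0, 0, 0, 10],
  [0, 0, 0.014, 0, 0, 0, 10],
  [0, 0, 0.021, 0, 0, 0, 10],
  [0, 0, 0.028, 0, 0, 0, 10],
  [0, 0, 0.035, 0, 0, 0, 10],
])

```text
time: 20.3
ee_pos: [0.509, 0.307, 0.178]
eef_rot: [0.988, -0.155, 0.0, 0.0]
ft_force: [-0.5, 0.4, -3.5]
width: 0.0199
```

Call:
play_rows([
  [0, 0, 0.006, 0, 0, 0, 10],
  [0, 0, 0.012, 0, 0, 0, 10],
  [0, 0, 0.018, 0, 0, 0, 10],
  [0, 0, 0.024, 0, 0, 0, 10],
  [0, 0, 0.03, 0, 0, 0, 10],
])

```text
time: 20.92
ee_pos: [0.509, 0.3071, 0.1722]
eef_rot: [0.988, -0.155, 0.0, -0.0]
ft_force: [-1.3, 0.2, -1.4]
width: 0.0201
```

```bash
python3 f.py
```

```text
20.93 [0.509  0.3071 0.1722] [-3.104  0.485 -0.   ] [-1.26  0.16 -1.4 ] 0.0201
20.98 [0.5089 0.307  0.172 ] [ 3.104 -0.485  0.   ] [-0.96  0.14 -1.89] 0.0195
```

Call:
play_rows([
  [0, 0, 0.01, 0, 0, 0, 10],
  [0, 0, 0.022, 0, 0, 0, 10],
  [0, 0, 0.034, 0, 0, 0, 10],
  [0, 0, 0.046, 0, 0, 0, 10],
  [0, 0, 0.052, 0, 0, 0, 10],
])

```text
time: 21.6
ee_pos: [0.5089, 0.3069, 0.1615]
eef_rot: [0.988, -0.155, -0.0, 0.0]
ft_force: [0.3, -0.1, -1.5]
width: 0.0201
```

```bash
sed -i 's/^c=proj(W,(.497.*$/p=s["ee_pos"]+Rt.apply([.0,0,.1]);c=proj(W,p).astype(int); o=(c[0]-60,c[1]-60,c[0]+60,c[1]+60); print("crop",o)/; s/o,6)/o,5)/' g2.py; python3 g2.py v4
```

```text
21.75 [0.509  0.3069 0.1616] [-2.000e-04  0.000e+00 -3.103e-01] [-0.33  0.09 -2.43]
hook_tip expected [0.5152 0.3049 0.0635] [324.5 234.3]
   seen 0.76 [322.1 231.7] [0.5174 0.306  0.0635]
hook expected [0.509  0.3069 0.0531] [324.5 239.2]
   seen 0.76 [323.3 237.3] [0.5106 0.3073 0.0531]
   seen 0.36 [327.4 318.9] [0.4474 0.3243 0.0531]
crown exp [793.96016732 119.97329521]
crop (np.int64(264), np.int64(182), np.int64(384), np.int64(302))
```

View pics/v4.png

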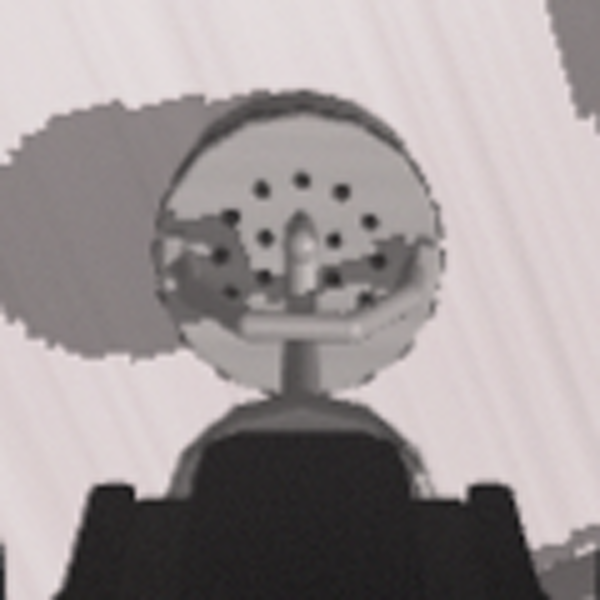

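The can stands upright, with the free tip at (302,235) below and past the crown at (302,327). Backing out along the hook's −x, then up.

Call:
play_rows([
  [-0.018, 0, 0, 0, 0, 0, 10],
  [-0.04, 0, 0, 0, 0, 0, 10],
  [-0.065, 0, 0, 0, 0, 0, 10],
  [-0.09, 0, 0, 0, 0, 0, 10],
  [-0.11, 0, 0, 0, 0, 0, 10],
])

```text
time: 22.48
ee_pos: [0.4876, 0.3139, 0.1618]
eef_rot: [0.988, -0.154, 0.0, 0.0]
ft_force: [-0.1, 0.7, -1.5]
width: 0.02
```

Call:
play_rows([
  [-0.01, 0, -0.02, 0, 0, 0, 10],
  [-0.01, 0, -0.1, 0, 0, 0, 10],
  [-0.01, 0, -0.25, 0, 0, 0, 10],
  [-0.01, 0, -0.4, 0, 0, 0, 10],
  [-0.01, 0, -0.55, 0, 0, 0, 10],
])

```text
time: 23.1
ee_pos: [0.4864, 0.3142, 0.2741]
eef_rot: [0.988, -0.155, 0.001, -0.0]
ft_force: [0.9, 1.0, -1.1]
width: 0.0199
```

```bash
cat > m.py <<'E'
from h import *
T=eyes.camera("top");S=eyes.camera("scene");W=eyes.camera("wrist"); s=r.read_state(); print(s["time"],s["ee_pos"].round(4),s["ft_force"].round(2))
for k,z in {"strainer":.003,"bail_pivot":.042}.items():
    for n,p in (("S",S),("T",T),("W",W)):
        for d in eyes.landmark_of(p,k)[:3]:
            q=at_z(p,d["xy"],z)
            if q[1]>.15: print(k,n,round(d["p"],2),np.round(d["xy"],1),q.round(4))
rows([.4616,-.2862,s["ee_pos"][2]],R.from_euler("z",.089)*R.from_quat([1,0,0,0]))
c=proj(S,(.509,.307,.03)).astype(int); save(S,"s3.png",(c[0]-75,c[1]-60,c[0]+75,c[1]+60),5)
E
python3 m.py
```

```text
23.25 [0.487  0.3148 0.2741] [-0.67 -0.41 -1.83]
strainer S 0.76 [487.7 299.5] [0.5098 0.3058 0.003 ]
strainer T 0.85 [172.2 279.7] [0.5094 0.3049 0.003 ]
strainer W 0.79 [327.5 180.7] [0.5089 0.3061 0.003 ]
bail_pivot S 0.58 [491.1 283.7] [0.5134 0.3065 0.042 ]
bail_pivot T 0.93 [163.9 279.5] [0.5099 0.3105 0.042 ]
bail_pivot W 0.76 [327.1 186.5] [0.5078 0.307  0.042 ]
shift [ 0.8013  2.8947 -0.0137] turn [ 0.0007  0.0008 -0.2543]
```

View pics/s3.png

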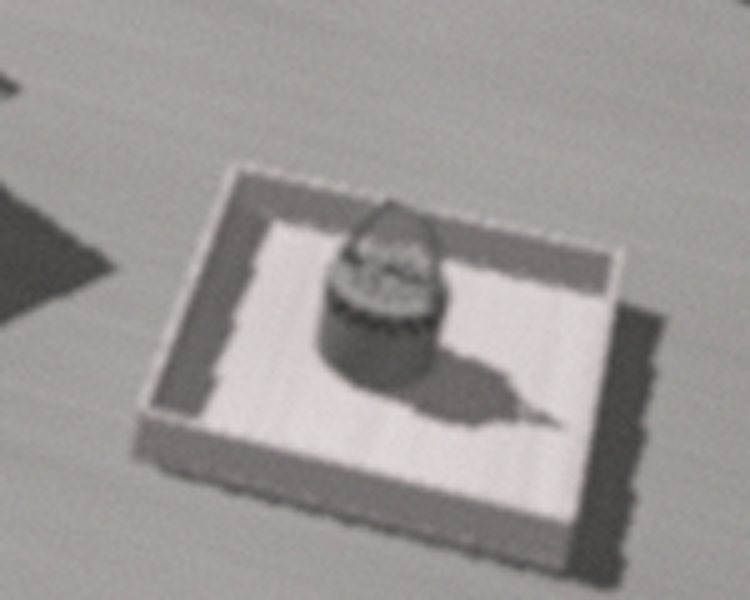

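The strainer stands upright in the middle of the tray (crop (382,300)), and the position estimates of all three cameras agree. Returning the hook to the stand.

Call:
play_rows([
  [0.03, 0.1, 0, 0, 0, 0, 10],
  [0.08, 0.3, 0, 0, 0, 0, 10],
  [0.14, 0.52, 0, 0, 0, 0, 10],
  [0.2, 0.74, 0, 0, 0, 0, 10],
  [0.267, 0.965, 0, 0, 0, 0, 10],
])

```text
time: 24.18
ee_pos: [0.4775, 0.1116, 0.2716]
eef_rot: [0.988, -0.155, 0.0, 0.0]
ft_force: [1.4, -0.1, -2.4]
width: 0.0196
```

Call:
play_rows([
  [0.06, 0.22, 0, 0, 0, 0, 10],
  [0.12, 0.44, 0, 0, 0, 0, 10],
  [0.18, 0.66, 0, 0, 0, 0, 10],
  [0.23, 0.82, 0, 0, 0, 0, 10],
  [0.267, 0.965, 0, 0, 0, 0, 10],
])

```text
time: 24.8
ee_pos: [0.469, -0.0883, 0.2716]
eef_rot: [0.988, -0.155, -0.0, -0.0]
ft_force: [0.4, -0.5, -1.2]
width: 0.0199
```

Call:
play_rows([
  [0.07, 0.25, 0, 0, 0, -0.08, 10],
  [0.15, 0.53, 0, 0, 0, -0.16, 10],
  [0.22, 0.8, 0, 0, 0, -0.254, 10],
  [0.267, 0.965, 0, 0, 0, -0.254, 10],
  [0.267, 0.965, 0, 0, 0, -0.254, 10],
])

```text
time: 25.42
ee_pos: [0.4597, -0.2895, 0.2714]
eef_rot: [0.999, 0.041, -0.001, 0.0]
ft_force: [-0.1, 1.3, -2.0]
width: 0.0197
```

```bash
python3 f.py; cat > n.py <<'E'
from h import *
rows([.4616,-.2862,.1407],R.from_euler("z",.089)*R.from_quat([1,0,0,0]))
W=eyes.camera("wrist"); s=r.read_state(); Rt=R.from_quat(s["eef_rot"])
for d in eyes.landmark_of(W,"slot")[:2]: print("slot",d["p"],at_z(W,d["xy"],.118).round(4))
X=s["ee_pos"]+Rt.apply([.0065,0,.0981]); print("tip exp",proj(W,X).round(1),[ (round(d["p"],2),np.round(d["xy"],1)) for d in eyes.landmark_of(W,"hook_tip")[:2]])
E
python3 n.py
```

```text
25.43 [ 0.4597 -0.2895  0.2714] [ 3.138e+00  1.300e-01 -2.000e-03] [-0.07  1.27 -2.02] 0.0197
25.48 [ 0.4605 -0.2874  0.2714] [-3.138e+00 -1.340e-01  1.000e-03] [-0.09 -0.08 -1.49] 0.0199
shift [ 0.0063 -0.0053  0.6534] turn [-0.0002  0.0004 -0.0023]
slot 0.66 [ 0.5377 -0.2934  0.118 ]
tip exp [321.8 233.3] [(0.95, array([321.9, 232.9]))]
```

Call:
play_rows([
  [0.006, -0.004, 0.15, 0, 0, 0, 10],
  [0.006, -0.004, 0.35, 0, 0, 0, 10],
  [0.006, -0.004, 0.55, 0, 0, 0, 10],
  [0.006, -0.004, 0.653, 0, 0, 0, 10],
  [0.006, -0.004, 0.653, 0, 0, 0, 10],
])

```text
time: 26.25
ee_pos: [0.4623, -0.2836, 0.1399]
eef_rot: [0.999, 0.045, -0.001, -0.001]
ft_force: [0.1, 0.1, 0.0]
width: 0.0197
```

```bash
python3 f.py; python3 -c "
from h import *
rows([.5310,-.2937,.1407],R.from_euler('z',.089)*R.from_quat([1,0,0,0]))"
```

```text
26.25 [ 0.4623 -0.2836  0.1399] [-3.137 -0.141  0.004] [0.09 0.11 0.04] 0.0197
26.3 [ 0.4631 -0.2842  0.1414] [-3.138 -0.141  0.   ] [ 0.24 -0.1  -1.21] 0.0198
shift [0.3339 0.0776 0.0034] turn [-0.0002  0.0002  0.0006]
```

Call:
play_rows([
  [0, 0.008, 0, 0, 0, 0, 10],
  [0, 0.008, 0, 0, 0, 0, 10],
  [0, 0.008, 0, 0, 0, 0, 10],
])

```text
time: 26.68
ee_pos: [0.4634, -0.2868, 0.1418]
eef_rot: [0.999, 0.044, 0.0, 0.0]
ft_force: [-0.0, 0.2, -1.3]
width: 0.02
```

```bash
python3 f.py; python3 -c "
from h import *
rows([.5310,-.2937,.1407],R.from_euler('z',.089)*R.from_quat([1,0,0,0]))"
```

```text
26.68 [ 0.4634 -0.2868  0.1418] [3.138e+00 1.390e-01 1.000e-03] [-0.03  0.2  -1.27] 0.02
26.73 [ 0.4633 -0.2867  0.1416] [3.138e+00 1.390e-01 1.000e-03] [-0.02 -0.09 -1.8 ] 0.0198
shift [0.334  0.0647 0.0047] turn [ 0.0002 -0.0004 -0.0002]
```

Call:
play_rows([
  [0.06, 0.011, 0, 0, 0, 0, 10],
  [0.12, 0.023, 0, 0, 0, 0, 10],
  [0.18, 0.035, 0, 0, 0, 0, 10],
  [0.24, 0.046, 0, 0, 0, 0, 10],
  [0.29, 0.056, 0, 0, 0, 0, 10],
])

```text
time: 27.35
ee_pos: [0.5228, -0.2926, 0.141]
eef_rot: [0.999, 0.044, -0.0, 0.0]
ft_force: [0.2, -0.0, -2.7]
width: 0.0198
```

Call:
play_rows([
  [0.03, 0.006, 0, 0, 0, 0, 10],
  [0.042, 0.008, 0, 0, 0, 0, 10],
  [0.042, 0.008, 0, 0, 0, 0, 10],
])

```text
time: 27.72
ee_pos: [0.5303, -0.2936, 0.1411]
eef_rot: [0.999, 0.044, -0.0, 0.0]
ft_force: [0.4, -0.3, -0.6]
width: 0.0197
```

```bash
python3 f.py
```

```text
27.73 [ 0.5303 -0.2936  0.1411] [ 3.138  0.139 -0.   ] [ 0.36 -0.33 -0.63] 0.0197
27.77 [ 0.5302 -0.2936  0.1412] [ 3.138  0.139 -0.   ] [ 0.6   0.88 -1.04] 0.0199
```

Call:
play_rows([
  [0, 0, 0.01, 0, 0, 0, 10],
  [0, 0, 0.02, 0, 0, 0, 10],
  [0, 0, 0.028, 0, 0, 0, 10],
  [0, 0, 0.033, 0, 0, 0, 10],
  [0, 0, 0.033, 0, 0, 0, 10],
])

```text
time: 28.4
ee_pos: [0.5304, -0.2935, 0.1346]
eef_rot: [0.999, 0.044, 0.0, 0.0]
ft_force: [-0.7, 0.5, -2.3]
width: 0.0198
```

```bash
python3 f.py
```

```text
28.4 [ 0.5304 -0.2935  0.1346] [3.138 0.139 0.   ] [-0.71  0.47 -2.31] 0.0198
28.45 [ 0.5304 -0.2935  0.1346] [3.138 0.139 0.   ] [ 0.41 -0.74 -1.28] 0.0202
```

Call:
play_rows([
  [0, 0, 0.003, 0, 0, 0, 10],
  [0, 0, 0.006, 0, 0, 0, 10],
  [0, 0, 0.006, 0, 0, 0, 10],
])

```text
time: 28.82
ee_pos: [0.5305, -0.2935, 0.1345]
eef_rot: [0.999, 0.044, 0.0, 0.0]
ft_force: [-4.4, 2.2, 8.6]
width: 0.0195
```

```bash
python3 f.py;python3 f.py
```

```text
28.82 [ 0.5305 -0.2935  0.1345] [3.138e+00 1.390e-01 1.000e-03] [-4.45  2.17  8.55] 0.0195
28.88 [ 0.5305 -0.2935  0.1345] [3.138e+00 1.390e-01 1.000e-03] [-3.99  2.06  9.  ] 0.0196
28.88 [ 0.5305 -0.2935  0.1345] [3.138e+00 1.390e-01 1.000e-03] [-3.99  2.06  9.  ] 0.0196
28.93 [ 0.5305 -0.2935  0.1345] [3.138e+00 1.390e-01 1.000e-03] [-2.62  2.77  8.35] 0.0198
```

Call:
play_rows([
  [0, 0, -0.005, 0, 0, 0, 10],
  [0, 0, -0.005, 0, 0, 0, 10],
  [0, 0, -0.005, 0, 0, 0, 40],
  [0, 0, -0.005, 0, 0, 0, 60],
  [0, 0, -0.005, 0, 0, 0, 80],
])

```text
time: 29.55
ee_pos: [0.5304, -0.2935, 0.1343]
eef_rot: [0.999, 0.044, -0.0, 0.0]
ft_force: [-0.4, 0.1, 0.9]
width: 0.0421
```

Call:
play_rows([
  [0, 0, 0, 0, 0, 0, 100],
  [0, 0, 0, 0, 0, 0, 100],
  [0, 0, 0, 0, 0, 0, 100],
  [0, 0, 0, 0, 0, 0, 100],
  [0, 0, 0, 0, 0, 0, 100],
])

```text
time: 30.18
ee_pos: [0.5304, -0.2935, 0.1344]
eef_rot: [0.999, 0.044, 0.0, 0.0]
ft_force: [0.8, 1.2, -0.8]
width: 0.0853
```

```bash
python3 f.py
```

```text
30.18 [ 0.5304 -0.2935  0.1344] [3.138 0.139 0.   ] [ 0.78  1.24 -0.82] 0.0853
30.23 [ 0.5304 -0.2935  0.1344] [3.138 0.139 0.   ] [-0.94 -0.73 -0.01] 0.0863
```

Released. Straight up, then back to look at the hook from above.

Call:
play_rows([
  [0, 0, -0.15, 0, 0, 0, 100],
  [0, 0, -0.4, 0, 0, 0, 100],
  [0, 0, -0.6, 0, 0, 0, 100],
  [-0.2, 0, -0.6, 0, 0, 0, 100],
  [-0.38, 0, -0.6, 0, 0, 0, 100],
])

```text
time: 30.85
ee_pos: [0.4538, -0.3005, 0.2548]
eef_rot: [0.999, 0.044, 0.0, 0.0]
ft_force: [0.1, 0.2, -1.3]
width: 0.0868
```

Call:
play_rows([
  [0, 0, 0, 0, 0, 0, 100],
  [0, 0, 0, 0, 0, 0, 100],
  [0, 0, 0, 0, 0, 0, 100],
  [0, 0, 0, 0, 0, 0, 100],
])

```text
time: 31.35
ee_pos: [0.4552, -0.2999, 0.2541]
eef_rot: [0.999, 0.045, -0.0, -0.0]
ft_force: [-0.8, -0.2, 0.1]
width: 0.0871
```

```bash
cat > q.py <<'E'
from h import *
W=eyes.camera("wrist");S=eyes.camera("scene");T=eyes.camera("top"); s=r.read_state(); print(s["time"],s["ee_pos"].round(4))
for k,z in {"slot":.118,"hook_grip":.156,"collar":.118}.items():
    for n,p in (("W",W),("S",S)):
        for d in eyes.landmark_of(p,k)[:1]: print(k,n,round(d["p"],2),at_z(p,d["xy"],z).round(4))
im=W["image"].astype(int); d=eyes.regions_of(W,"hook")
m=((im.max(2)<70)&d[0]["region"]); ys,xs=np.where(m); P=np.array([at_z(W,(x,y),.194)[:2] for x,y in zip(xs,ys)],np.float32)
print("handle@.194",cv2.minAreaRect(P))
for k,z in {"cover":0,"barrel":0,"spring":0,"valve_plate":0,"strainer":.003}.items():
    print(k,[(n,round(d["p"],2),at_z(p,d["xy"],z).round(3)) for n,p in (("T",T),("S",S)) for d in eyes.landmark_of(p,k)[:2]])
def crop(p,X,w,h,s):
    c=proj(p,X).astype(int); im=p["image"][max(0,c[1]-h):c[1]+h,max(0,c[0]-w):c[0]+w,::-1]; return cv2.resize(im,(2*w*s,2*h*s),interpolation=cv2.INTER_CUBIC)
a=crop(S,(.533,-.293,.1),50,60,4); b=crop(W,(.533,-.293,.15),50,60,4); cv2.imwrite("pics/fin.png",np.hstack([a,b]))
E
python3 q.py
```

```text
31.5 [ 0.4549 -0.3001  0.2542]
slot S 0.94 [ 0.532  -0.3032  0.118 ]
hook_grip S 0.88 [ 0.5214 -0.3006  0.156 ]
collar S 0.91 [ 0.5151 -0.3016  0.118 ]
handle@.194 ((0.532486081123352, -0.2931957244873047), (0.024937674403190613, 0.019888924434781075), 5.085470199584961)
cover [('T', 0.61, array([0.79 , 0.029, 0.   ])), ('S', 0.73, array([0.785, 0.024, 0.   ]))]
barrel [('T', 0.68, array([0.51 , 0.327, 0.   ])), ('T', 0.66, array([0.757, 0.205, 0.   ])), ('S', 0.86, array([0.749, 0.204, 0.   ])), ('S', 0.62, array([0.498, 0.304, 0.   ]))]
spring [('T', 0.66, array([0.386, 0.09 , 0.   ])), ('S', 0.72, array([0.383, 0.081, 0.   ]))]
valve_plate [('T', 0.7, array([ 0.77 , -0.191,  0.   ])), ('S', 0.92, array([ 0.756, -0.198,  0.   ])), ('S', 0.48, array([ 0.312, -0.463,  0.   ]))]
strainer [('T', 0.86, array([0.514, 0.309, 0.003])), ('T', 0.72, array([ 0.464, -0.128,  0.003])), ('S', 0.78, array([0.506, 0.303, 0.003])), ('S', 0.65, array([ 0.47 , -0.133,  0.003]))]
```

View pics/fin.png

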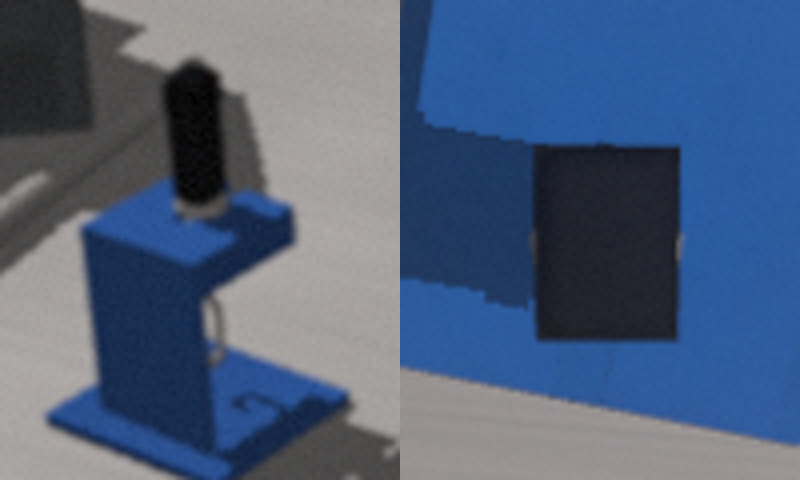

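The hook hangs upright in the slot with its collar on the rail (left crop (200,205)), and the handle top is within 1 mm of where it started. Handing in.

```bash
python3 -c "
from bench import job
print(job.close_job())"
```

```text
the job is handed in; nothing more can be done
None
```

The job is handed in: the strainer is out of the housing and standing in the drip tray, and the hook is back in its stand. No verdict was reported. The robot clock read 31.5 s of the 72 s allowed.

**What I did:**
- I took the hook from its stand and found the bail with the wrist camera. It leans about 4 mm to the can's −x side, with a yaw of about −0.31 rad.
- I found the crown by sight rather than by touch, slid the tip under it and lifted. The can came out with about 2 N of extra load on the wrist.
- I set it down slowly in the tray, lowered the hook 10 mm, backed it out and hung it up again.

**Last checks:**
- **Strainer:** it stood upright near the tray centre. The cameras put it at about (0.51, 0.306) against a tray centre of (0.509, 0.309). The last two readings were up to 5 mm off that, which is detector scatter.
- **Hook:** it hangs upright with the collar on the rail. The wrist view put the handle within 1 mm of its starting position.
- **Other parts:** the cover, barrel and valve plate read within about 10 mm of their first positions, and so did the spring in the scene camera. The top camera's first spring reading had landed on the hook, so only its last one counts.

**What was off:**
- While seating the collar I briefly pressed the stand with about 10 N, and eased off before releasing.
- In the final scene picture the networks put the hook's grip and collar points 10–20 mm off. The wrist view and the picture itself disagree with them, so I took those readings as detection errors.

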